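# Rack the washed tumblers over to the draining rack in order

## Robot

A 6-joint arm with a two-finger parallel gripper is mounted at the origin on the work surface. World frame = base frame: x ahead of the robot, y to its left, z up, the work surface at z = 0. Lengths are in mm, angles in rad, forces in N, time in s.
With the tool pointing down it reaches from about 350 to 875 mm from the base axis. Payload 4.2 kg.
Tool frame: the origin (TCP) lies midway between the tips of the shut fingers; the grasp point (between the pads) lies 19 mm behind it; z points along the fingers, y is the line along which they close (so a half turn about z gives the same grasp; the last joint's range is limited). The gripper opens to 85 mm and grips with 20 to 120 N. Pads are 22 mm wide; open, the fingers measure 114 mm over their backs; the gripper's body (76 mm by 85 mm) begins 54 mm behind the grasp point. The pads swing forward as they close: fully open they stand 13 mm farther back than shut.
Start: joints at [-1.041, 0.385, 0.008, 0, -1.194, -0.259], TCP at [167.205, -602.197, 231.312] pointing down, gripper open.
Joint ranges: [-3.14, 3.14], [-1.21, 2.06], [-1.07, 1.41], [-3.16, 2.05], [-2.99, -0.16], [-3.1, 3.1]. Speed limits (rad/s): [2.79, 2.79, 3.14, 3.14, 3.14, 3.14].

## Interface

Orientations are given as a unit quaternion [x, y, z, w].
In Python, from bench import arm, eyes, nets gives the robot as it stands.
- The arm moves only by the tool apply_moves, never from a script. Its arguments are lists of equal length, an entry for each row: "delta_rot": the turn, a rotation vector about the tool's x, y, z as a fraction of full scale, a list of three; "xyz": the shift along the tool's x, y, z as a fraction of full scale, a list of three; "hand": the gripper command: -1 is fully open, 1 is shut, values between are in proportion. In form: {"delta_rot": [[ax, ay, az], ...], "xyz": [[dx, dy, dz], ...], "hand": [hand, ...]}. A call has 1 to 20 rows; each row shifts and turns the commanded pose from where the row before left it, along the tool's axes as they then stand; what a row does not reach is not made up. Full scale, the value 1, is 0.025 m for a shift and 6 degrees for a turn. A row lasts 1/12 s, in which the tool goes at most 41.7 mm and 7.16 degrees, less where a joint would pass 70% of its speed; a pose out of reach is approached as far as the arm can. A call with a number of a shift or a turn outside -1 to 1 is refused whole. A call with a gripper value outside its range is refused whole. The fingers move at their own pace and stop on an object; the grip force is fixed at half the most. Time passes only in rows, so rows that do not move let the fingers close. It gives the time, the measured TCP pose, the force, the opening and the grip force at its end, in the units of the state.
- arm.read_state(): the state, without advancing time (a new reading comes with each control period).
- eyes.get_image(name): name is "side" or "top"; returns a dict with "frame" (400x640x3 uint8, red, green, blue), "range_z" (400x640 float32, mm along the optical axis (not along the pixel's ray), 0 where there is no reading), "camera_matrix" (3x3 intrinsics, pixels), "R" (3x3) and "t" (3): a world point X has camera coordinates R X + t. Camera axes: x right, y down, z forward; pixel columns grow to the right and rows downward; lengths in mm; the calibration is good to about 2 mm. A picture is of the moment at which its call begins.
- arm.job_done(): hands the job in; it is judged then, once.
Trained networks look in a picture, given as the dict that the camera call returned (one of the last four; its "shot" number tells which), for a name from the list of things; names that differ only in an ending like _2 or _b are one class to them, and where a whole thing is asked for, a point or a joint stands for the part that bears it (a point fixed in the world has none). Each returns a list of dicts, best first, with "score" (0 to 1); they miss things now and then, are a little off and sometimes report something else, mostly with a low value. They report only what shows in the picture. A call takes as long as a camera call. They do not tell look-alikes from the thing itself.
- nets.look_for(name, picture): "bbox" ([left, top, right, bottom] in pixels, round what is visible of it).
- nets.masks_of(name, picture): "region" (400x640 bool, what is visible of it) and "bbox" ([left, top, right, bottom] in pixels, round what is visible of it).
The state is a dict: "clock": time; "joints": joint angles; "joint_vel": joint speeds; "joint_efforts": joint torques, N m; "position": TCP position; "ee_rot": TCP orientation; "contact_force": force on the tool from outside, world axes, zero at the start; "wrist_torque": the same for the moment, N m; "gripper_width": finger opening in mm; "grasp_force": force on a finger pad.
Only numpy, scipy, OpenCV 4.12 (cv2) and the standard library are available. Lean on these libraries where they do the work, as an engineer would, in place of code of your own. Each camera call takes 0.05 s, during which the arm holds its last target. There are 200 camera calls.

## Task

The four washed black tumblers stand upside down in a row on the grey wash rack. Move them all to the draining rack, each still upside down over its own peg, keeping the order of the row: the tumbler that was leftmost, as the robot sees it (the +y end), goes over the peg next to the rack's round knob, the next ones follow peg by peg, and the rightmost goes on the peg farthest from the knob. Centre each on its peg, standing flat on the plate, do not tip any tumbler over, and leave the other things on the counter where they are.

Things in the scene. Friction and masses are not known exactly. Their poses are not given: they have to be found in the camera images.
- cup_a: Black plastic tumbler, the tallest and widest of the four, standing upside down (closed foot up, open rim down): 140 mm high, 62 mm across the flat foot at the top, widening evenly to 70 mm across the rim at the bottom, 4 mm walls, hollow, 35 to 70 g. Origin: centre of the rim plane, at the bottom as it stands; z points up to the foot; round, so its yaw means nothing.
- cup_b: Black plastic tumbler, the slim, second tallest of the four, standing upside down (closed foot up, open rim down): 122 mm high, 46 mm across the flat foot at the top, widening evenly to 54 mm across the rim at the bottom, 4 mm walls, hollow, 35 to 70 g. Origin: centre of the rim plane, at the bottom as it stands; z points up to the foot; round, so its yaw means nothing.
- cup_c: Black plastic tumbler, the broad, second shortest of the four, standing upside down (closed foot up, open rim down): 105 mm high, 58 mm across the flat foot at the top, widening evenly to 66 mm across the rim at the bottom, 4 mm walls, hollow, 35 to 70 g. Origin: centre of the rim plane, at the bottom as it stands; z points up to the foot; round, so its yaw means nothing.
- cup_d: Black plastic tumbler, the shortest of the four, standing upside down (closed foot up, open rim down): 90 mm high, 50 mm across the flat foot at the top, widening evenly to 58 mm across the rim at the bottom, 4 mm walls, hollow, 35 to 70 g. Origin: centre of the rim plane, at the bottom as it stands; z points up to the foot; round, so its yaw means nothing.
- mat_a: Round off-white mat, 82 mm across, 5 mm thick, fixed on the floor of the grey wash rack (walls 26 mm high, 50 mm either side of the row); cup_a stands on it at the start, within 4 mm of its centre. The mats lie in a row 85 mm apart along their y axes; y points to the robot's left end of the row (larger world y). Origin: centre of the underside, 5 mm below the tumbler's rim.
- mat_b: Round off-white mat, 82 mm across, 5 mm thick, fixed on the floor of the grey wash rack (walls 26 mm high, 50 mm either side of the row); cup_b stands on it at the start, within 4 mm of its centre. The mats lie in a row 85 mm apart along their y axes; y points to the robot's left end of the row (larger world y). Origin: centre of the underside, 5 mm below the tumbler's rim.
- mat_c: Round off-white mat, 82 mm across, 5 mm thick, fixed on the floor of the grey wash rack (walls 26 mm high, 50 mm either side of the row); cup_c stands on it at the start, within 4 mm of its centre. The mats lie in a row 85 mm apart along their y axes; y points to the robot's left end of the row (larger world y). Origin: centre of the underside, 5 mm below the tumbler's rim.
- mat_d: Round off-white mat, 82 mm across, 5 mm thick, fixed on the floor of the grey wash rack (walls 26 mm high, 50 mm either side of the row); cup_d stands on it at the start, within 4 mm of its centre. The mats lie in a row 85 mm apart along their y axes; y points to the robot's left end of the row (larger world y). Origin: centre of the underside, 5 mm below the tumbler's rim.
- drain: Draining rack: fixed aluminium plate, 110 mm (x) by 440 mm (y), 12 mm thick, with four steel pegs, 16 mm across, 45 mm high above the plate, at x = 0, y = -127.5, -42.5, 42.5 and 127.5 mm. Origin: centre of the underside; z up. A tumbler over a peg rests with its rim 12 mm above this origin. The knob stands at y = +199.5 or -199.5 mm, a square grey stop, 18 mm high, at the opposite end.
- knob: Black ball knob, 32 mm across, on a steel stem at one end of the draining rack, 63 mm high above the plate, fixed; it is at either end, 72 mm from the axis of the nearest peg. Origin: foot of the stem on the plate, on the line of the pegs.
Mind the look-alikes: they are no part of the job. Leave any orange or pink look-alike of the cup_a alone.

How it is judged (in metres and radians):
At the end, for the whole second after the job is handed in: All four tumblers are released, at rest, upside down and flat on the draining rack (6 mm in height, 0.1 rad), each within 14 mm of its own peg along and across the row; counted from the knob they follow the order of their mats counted from the robot's left (+y) (((y of each of mat_b, mat_c, mat_d in the frame of mat_a below 0 m and horizontal distance between cup_a and knob between 0.058 and 0.086 m) or (y of each of mat_b, mat_c in the frame of mat_a below 0 m and y of mat_d in the frame of mat_a above 0 m and horizontal distance between cup_a and knob between 0.143 and 0.171 m) or (y of each of mat_b, mat_d in the frame of mat_a below 0 m and y of mat_c in the frame of mat_a above 0 m and horizontal distance between cup_a and knob between 0.143 and 0.171 m) or (y of mat_b in the frame of mat_a below 0 m and y of each of mat_c, mat_d in the frame of mat_a above 0 m and horizontal distance between cup_a and knob between 0.228 and 0.256 m) or (y of mat_b in the frame of mat_a above 0 m and y of each of mat_c, mat_d in the frame of mat_a below 0 m and horizontal distance between cup_a and knob between 0.143 and 0.171 m) or (y of each of mat_b, mat_d in the frame of mat_a above 0 m and y of mat_c in the frame of mat_a below 0 m and horizontal distance between cup_a and knob between 0.228 and 0.256 m) or (y of each of mat_b, mat_c in the frame of mat_a above 0 m and y of mat_d in the frame of mat_a below 0 m and horizontal distance between cup_a and knob between 0.228 and 0.256 m) or (y of each of mat_b, mat_c, mat_d in the frame of mat_a above 0 m and horizontal distance between cup_a and knob between 0.313 and 0.341 m)) and x of cup_a in the frame of drain between -0.014 and 0.014 m and y of cup_a in the frame of drain between -0.15 and 0.15 m and z of cup_a in the frame of drain between 0.006 and 0.018 m and angle between each of cup_a, cup_b, cup_c, cup_d's own z axis and vertical below 0.1 rad and linear speed of each of cup_a, cup_b, cup_c, cup_d below 0.02 m/s and angular speed of each of cup_a, cup_b, cup_c, cup_d below 0.2 rad/s and contact force between each of cup_a, cup_b, cup_c, cup_d and the fingers below 0.1 N and ((y of each of mat_a, mat_c, mat_d in the frame of mat_b below 0 m and horizontal distance between cup_b and knob between 0.058 and 0.086 m) or (y of each of mat_a, mat_c in the frame of mat_b below 0 m and y of mat_d in the frame of mat_b above 0 m and horizontal distance between cup_b and knob between 0.143 and 0.171 m) or (y of each of mat_a, mat_d in the frame of mat_b below 0 m and y of mat_c in the frame of mat_b above 0 m and horizontal distance between cup_b and knob between 0.143 and 0.171 m) or (y of mat_a in the frame of mat_b below 0 m and y of each of mat_c, mat_d in the frame of mat_b above 0 m and horizontal distance between cup_b and knob between 0.228 and 0.256 m) or (y of mat_a in the frame of mat_b above 0 m and y of each of mat_c, mat_d in the frame of mat_b below 0 m and horizontal distance between cup_b and knob between 0.143 and 0.171 m) or (y of each of mat_a, mat_d in the frame of mat_b above 0 m and y of mat_c in the frame of mat_b below 0 m and horizontal distance between cup_b and knob between 0.228 and 0.256 m) or (y of each of mat_a, mat_c in the frame of mat_b above 0 m and y of mat_d in the frame of mat_b below 0 m and horizontal distance between cup_b and knob between 0.228 and 0.256 m) or (y of each of mat_a, mat_c, mat_d in the frame of mat_b above 0 m and horizontal distance between cup_b and knob between 0.313 and 0.341 m)) and x of cup_b in the frame of drain between -0.014 and 0.014 m and y of cup_b in the frame of drain between -0.15 and 0.15 m and z of cup_b in the frame of drain between 0.006 and 0.018 m and ((y of each of mat_a, mat_b, mat_d in the frame of mat_c below 0 m and horizontal distance between cup_c and knob between 0.058 and 0.086 m) or (y of each of mat_a, mat_b in the frame of mat_c below 0 m and y of mat_d in the frame of mat_c above 0 m and horizontal distance between cup_c and knob between 0.143 and 0.171 m) or (y of each of mat_a, mat_d in the frame of mat_c below 0 m and y of mat_b in the frame of mat_c above 0 m and horizontal distance between cup_c and knob between 0.143 and 0.171 m) or (y of mat_a in the frame of mat_c below 0 m and y of each of mat_b, mat_d in the frame of mat_c above 0 m and horizontal distance between cup_c and knob between 0.228 and 0.256 m) or (y of mat_a in the frame of mat_c above 0 m and y of each of mat_b, mat_d in the frame of mat_c below 0 m and horizontal distance between cup_c and knob between 0.143 and 0.171 m) or (y of each of mat_a, mat_d in the frame of mat_c above 0 m and y of mat_b in the frame of mat_c below 0 m and horizontal distance between cup_c and knob between 0.228 and 0.256 m) or (y of each of mat_a, mat_b in the frame of mat_c above 0 m and y of mat_d in the frame of mat_c below 0 m and horizontal distance between cup_c and knob between 0.228 and 0.256 m) or (y of each of mat_a, mat_b, mat_d in the frame of mat_c above 0 m and horizontal distance between cup_c and knob between 0.313 and 0.341 m)) and x of cup_c in the frame of drain between -0.014 and 0.014 m and y of cup_c in the frame of drain between -0.15 and 0.15 m and z of cup_c in the frame of drain between 0.006 and 0.018 m and ((y of each of mat_a, mat_b, mat_c in the frame of mat_d below 0 m and horizontal distance between cup_d and knob between 0.058 and 0.086 m) or (y of each of mat_a, mat_b in the frame of mat_d below 0 m and y of mat_c in the frame of mat_d above 0 m and horizontal distance between cup_d and knob between 0.143 and 0.171 m) or (y of each of mat_a, mat_c in the frame of mat_d below 0 m and y of mat_b in the frame of mat_d above 0 m and horizontal distance between cup_d and knob between 0.143 and 0.171 m) or (y of mat_a in the frame of mat_d below 0 m and y of each of mat_b, mat_c in the frame of mat_d above 0 m and horizontal distance between cup_d and knob between 0.228 and 0.256 m) or (y of mat_a in the frame of mat_d above 0 m and y of each of mat_b, mat_c in the frame of mat_d below 0 m and horizontal distance between cup_d and knob between 0.143 and 0.171 m) or (y of each of mat_a, mat_c in the frame of mat_d above 0 m and y of mat_b in the frame of mat_d below 0 m and horizontal distance between cup_d and knob between 0.228 and 0.256 m) or (y of each of mat_a, mat_b in the frame of mat_d above 0 m and y of mat_c in the frame of mat_d below 0 m and horizontal distance between cup_d and knob between 0.228 and 0.256 m) or (y of each of mat_a, mat_b, mat_c in the frame of mat_d above 0 m and horizontal distance between cup_d and knob between 0.313 and 0.341 m)) and x of cup_d in the frame of drain between -0.014 and 0.014 m and y of cup_d in the frame of drain between -0.15 and 0.15 m and z of cup_d in the frame of drain between 0.006 and 0.018 m); the robot touches nothing.
It fails at once if a tumbler is tipped by more than about 40 degrees (angle between any of cup_a, cup_b, cup_c, cup_d's own z axis and vertical above 0.7 rad).
It fails at once if another thing on the counter is shifted by more than 30 mm (distance of any of jigger, salt, rinse, nest, potlid, barspoon, scrub from where it was at the start of the episode above 0.03 m).
It also fails if it takes over 115 s, if anything falls off the work surface, if the arm or the gripper's body presses on something with over 40 N, if the wrist force passes 120 N, or if a joint passes its speed limit or range.

## Working session

There is one attempt and no reset: what is moved stays moved. The work goes in short steps, Python scripts to look and compute and a tool call to move; the robot and the scene stay as the last step left them, time stands still between calls to the robot, and variables do not carry over. Pictures are saved under pics/ and viewed, at most 14 in all, crops included, and the job is handed in when it is done.

Besides the shell and the picture viewer there is one more tool, called as name(argument=value, ...), one argument or row to a line, values as JSON. apply_moves: Moves the arm, as the interface text tells. Its arguments: {"type":"object","properties":{"delta_rot":{"type":"array"},"xyz":{"type":"array"},"hand":{"type":"array"}},"required":["delta_rot","xyz","hand"]}

```bash
mkdir -p pics; python3 - <<'E'
from bench import arm, eyes, nets
import cv2,numpy as np
for n in ("top","side"):
    p=eyes.get_image(n); cv2.imwrite(f"pics/{n}0.png",p["frame"][:,:,::-1]); np.savez(f"{n}0.npz",**{k:p[k] for k in("frame","range_z","camera_matrix","R","t")})
    for c in("cup_a","cup_b","cup_c","cup_d","mat_a","drain","knob"):
        for d in nets.look_for(c,p)[:5]: print(n,c,round(d["score"],2),np.round(d["bbox"]))
print(arm.read_state())
E
```

```text
top cup_a 0.96 [400. 184. 428. 208.]
top cup_a 0.96 [369. 184. 391. 211.]
top cup_a 0.95 [434. 133. 474. 169.]
top cup_a 0.78 [476. 193. 518. 225.]
top cup_a 0.67 [426. 182. 467. 213.]
top cup_b 0.96 [400. 184. 428. 208.]
top cup_b 0.96 [369. 184. 391. 211.]
top cup_b 0.95 [434. 133. 474. 169.]
top cup_b 0.78 [476. 193. 518. 225.]
top cup_b 0.67 [426. 182. 467. 213.]
top cup_c 0.96 [400. 184. 428. 208.]
top cup_c 0.96 [369. 184. 391. 211.]
top cup_c 0.95 [434. 133. 474. 169.]
top cup_c 0.78 [476. 193. 518. 225.]
top cup_c 0.67 [426. 182. 467. 213.]
top cup_d 0.96 [400. 184. 428. 208.]
top cup_d 0.96 [369. 184. 391. 211.]
top cup_d 0.95 [434. 133. 474. 169.]
top cup_d 0.78 [476. 193. 518. 225.]
top cup_d 0.67 [426. 182. 467. 213.]
top mat_a 0.75 [391. 184. 420. 216.]
top mat_a 0.75 [363. 186. 391. 213.]
top mat_a 0.7 [153. 153. 317. 230.]
top mat_a 0.69 [428. 190. 452. 216.]
top drain 0.66 [150. 151. 317. 232.]
top knob 0.63 [154. 163. 165. 177.]
top knob 0.59 [370. 184. 391. 213.]
side cup_a 0.97 [359.  99. 382. 154.]
side cup_a 0.93 [319.  93. 342. 139.]
side cup_a 0.87 [326. 150. 3
[... 825 characters left out ...]
': array([-1.04140678e+00,  3.84659843e-01,  7.92298868e-03,  2.34613924e-05,
       -1.19402317e+00, -2.58586585e-01]), 'joint_vel': array([-0.0009206 ,  0.00197463, -0.00071002, -0.00015053, -0.00025909,
       -0.00121619]), 'joint_efforts': array([ 3.41984651e-04, -3.92029846e+01,  1.88613331e+01,  4.19043884e+00,
       -2.22246681e-04,  1.04856522e-05]), 'position': array([ 167.19683504, -602.20344282,  231.3488419 ]), 'ee_rot': array([-1.34992402e-01,  9.90846633e-01, -2.09457180e-05, -3.10534306e-06]), 'contact_force': array([ 0.05547143, -0.16024768,  0.36723184]), 'wrist_torque': array([-0.02979095,  0.03394696,  0.0524375 ]), 'grasp_force': 0.0, 'gripper_width': 85.55467649255138}
```

View pics/top0.png

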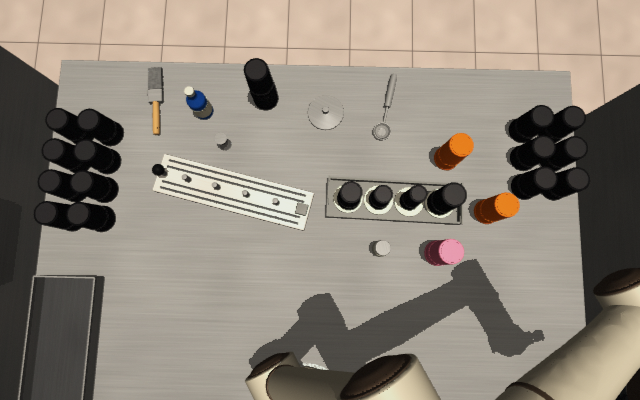

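View pics/side0.png

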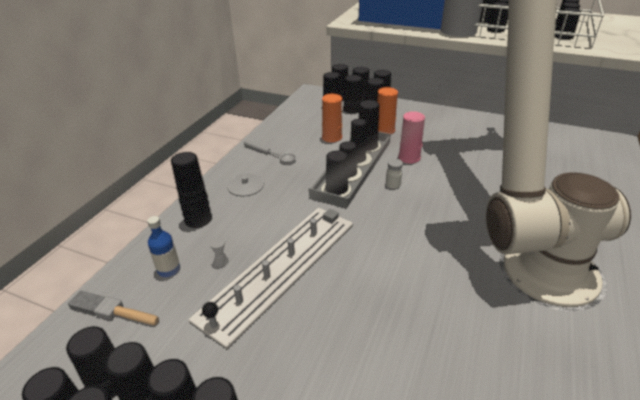

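The top picture shows the cup row from about (349,195) to (452,197), the drain plate from (155,160) to (312,228) with the knob at the left (+y) end at (158,170), and pegs at (187,177), (216,186), (246,193) and (276,201). The orange and pink look-alikes stand at (505,207), (455,150) and (443,251).

```bash
cat > h.py <<'E'
import numpy as np,cv2
def cloud(p):
    z=p["range_z"];K=p["camera_matrix"];v,u=np.mgrid[:400,:640]
    c=np.stack([(u-K[0,2])/K[0,0]*z,(v-K[1,2])/K[1,1]*z,z],-1)
    X=(c-p["t"])@p["R"]; X[z<=0]=np.nan
    return X
E
python3 - <<'E'
from h import *
import glob
for n in("top","side"):
    p=dict(np.load(n+"0.npz"));X=cloud(p);print(n,"cam",-p["R"].T@p["t"])
    if n=="top":
        print("table",np.nanmedian(X[260:300,180:240,2]))
        # pegs + row, by pixel -> xyz
        for u,v in [(349,192),(380,195),(412,195),(450,195),(160,170),(187,177),(216,186),(246,193),(276,201),(302,209),(505,203),(455,150),(443,251)]:
            print((u,v),np.round(X[v,u],0))
        M=(np.abs(X[...,2]-12)<5); M[:,:145]=0;M[:,320:]=0;M[:145]=0;M[235:]=0
        n_,l,s,_=cv2.connectedComponentsWithStats(M.astype(np.uint8)); i=1+s[1:,4].argmax()
        P=X[l==i]; print("plate z",np.median(P[:,2]),cv2.minAreaRect(P[:,:2].astype(np.float32)))
        R=X[150:235,145:320].reshape(-1,3);
        for lo,hi in((45,64),(64,90)):
            m=(R[:,2]>lo)&(R[:,2]<hi);print(lo,np.round(R[m]))
        reg=X[165:230,325:475].reshape(-1,3); 
    else: reg=X[80:220,300:400].reshape(-1,3)
    reg=reg[(reg[:,2]>75)&(reg[:,0]>0)]; reg=reg[np.abs(reg[:,1])<900]
    np.save(n+"reg.npy",reg); print(np.round(np.nanpercentile(reg,[1,50,99],axis=0)))
    if n=="top":
        h=np.histogram(reg[:,2],bins=range(75,165,5));print(h[0])
E
```

```text
top cam [ 366.17367787  -44.08699236 1190.38438466]
table 0.14319797264185913
(349, 192) [ 553. -102.  114.]
(380, 195) [ 549. -183.  103.]
(412, 195) [ 545. -258.  137.]
(450, 195) [ 544. -347.  153.]
(160, 170) [607. 401.  71.]
(187, 177) [593. 332.  56.]
(216, 186) [570. 252.  56.]
(246, 193) [553. 170.  60.]
(276, 201) [533.  89.  57.]
(302, 209) [517.  21.  30.]
(505, 203) [ 530. -486.  142.]
(455, 150) [ 661. -365.  143.]
(443, 251) [ 408. -331.  141.]
plate z 12.210226354513537 ((564.9000854492188, 216.41213989257812), (439.9098205566406, 110.59193420410156), 76.59422302246094)
45 [[627. 407.  59.]
 [624. 401.  58.]
 [621. 401.  59.]
 [617. 396.  64.]
 [615. 397.  60.]
 [617. 396.  55.]
 [613. 394.  61.]
 [610. 396.  61.]
 [610. 395.  57.]
 [607. 395.  62.]
 [609. 397.  52.]
 [605. 397.  58.]
 [601. 401.  61.]
 [602. 399.  59.]
 [603. 400.  51.]
 [598. 408.  63.]
 [598. 405.  63.]
 [599. 401.  60.]
 [601. 343.  57.]
 [601. 341.  56.]
 [601. 338.  57.]
 [596. 413.  58.]
 [595. 408.  62.]
 [596. 406.  61.]
 [597. 406.  54.]
 [598. 345.  59.]
 [598. 344.  55.]
 [600. 343.  47.]
 
[... 3403 characters left out ...]
]
 [604. 404.  74.]
 [604. 402.  73.]
 [605. 401.  68.]
 [605. 398.  69.]
 [606. 397.  66.]
 [601. 419.  71.]
 [601. 416.  72.]
 [602. 414.  69.]
 [601. 409.  74.]
 [602. 408.  70.]
 [603. 407.  66.]
 [602. 403.  69.]
 [603. 400.  65.]
 [603. 397.  65.]
 [599. 417.  69.]
 [599. 413.  71.]
 [599. 412.  68.]
 [599. 408.  70.]
 [599. 405.  71.]
 [599. 403.  70.]
 [600. 402.  66.]
 [597. 415.  66.]
 [597. 412.  67.]
 [596. 408.  71.]
 [598. 402.  65.]]
[[ 516. -383.   78.]
 [ 546. -265.  119.]
 [ 576.  -82.  155.]]
[ 40  35  39  42 107 236  50 114 322  43  35 187  98  16  95 387  20]
side cam [189.090004   837.03472776 747.43797297]
[[ 417. -661.   76.]
 [ 554. -353.  109.]
 [ 774.  -77.  155.]]
```

```bash
python3 - <<'E'
from h import *
from scipy.optimize import least_squares
r=np.load("topreg.npy"); C={}
for n,y0,R,h in(("c",-102,29,105),("d",-183,25,90),("b",-258,23,122),("a",-347,31,140)):
    q=r[np.hypot(r[:,1]-y0,r[:,0]-548)<45]
    z=q[:,2]; top=np.median(z[z>np.percentile(z,97)-9]); q=q[np.abs(q[:,2]-top)<5]
    (cx,cy),rad=cv2.minEnclosingCircle(q[:,:2].astype(np.float32)); C[n]=(cx,cy)
    print(n,len(q),"top",round(top,1),"rim",round(top-h,1),"mean",q[:,:2].mean(0).round(1),"circ",round(cx,1),round(cy,1),round(rad,1),"exp",R)
E
```

```text
c 396 top 116.6 rim 11.6 mean [ 552.  -106.4] circ 552.7 -106.3 28.9 exp 29
d 291 top 101.4 rim 11.4 mean [ 551.8 -190.2] circ 552.3 -190.7 25.1 exp 25
b 260 top 133.8 rim 11.8 mean [ 549.6 -273.5] circ 549.8 -273.7 23.1 exp 23
a 493 top 151.7 rim 11.7 mean [ 546.4 -357.2] circ 546.5 -357.8 31.2 exp 31
```

apply_moves(
  delta_rot=[
    [0, 0, -1],
    [0, 0, -1],
    [0, 0, -1],
    [0, 0, -1],
    [0, 0, -1],
    [0, 0, -1],
    [0, 0, -1],
    [0, 0, -1],
    [0, 0, -1],
    [0, 0, -1],
    [0, 0, -1],
    [0, 0, -1],
    [0, 0, -0.17],
    [0, 0, 0],
  ],
  xyz=[
    [0, 0, 0],
    [0, 0, 0],
    [0, 0, 0],
    [0, 0, 0],
    [0, 0, 0],
    [0, 0, 0],
    [0, 0, 0],
    [0, 0, 0],
    [0, 0, 0],
    [0, 0, 0],
    [0, 0, 0],
    [0, 0, 0],
    [0, 0, 0],
    [0, 0, 0],
  ],
  hand=[-1, -1, -1, -1, -1, -1, -1, -1, -1, -1, -1, -1, -1, -1],
)

```text
clock: 1.97
position: [167.2, -602.2, 231.3]
ee_rot: [-0.697, 0.717, -0.0, -0.0]
contact_force: [0.2, -0.4, 0.4]
gripper_width: 85.7
grasp_force: 0.0
```

```bash
cat > go.py <<'E'
# go.py x y z yaw(deg of tool y): remaining move in tool axes, full-scale units
import sys,numpy as np
from scipy.spatial.transform import Rotation as Ro
from bench import arm
s=arm.read_state();R=Ro.from_quat(s["ee_rot"]).as_matrix()
T=np.array(list(map(float,sys.argv[1:4])));yaw=np.degrees(np.arctan2(R[1,1],R[0,1]))
d=(float(sys.argv[4])-yaw+90)%180-90
print("pos",s["position"].round(1),"yaw",yaw.round(1),"tilt",R[:,2].round(3),"w",round(s["gripper_width"],1),"t",s["clock"])
print("units now",(R.T@(T-s["position"])/25).round(2),"turn tool-z",round(-d/6,2),
 "units after turn",(Ro.from_rotvec([0,0,np.radians(d)]).as_matrix()@R).T.dot(T-s["position"]).__truediv__(25).round(2))
E
python3 go.py 552.4 -106.3 220 178.6
```

```text
pos [ 167.2 -602.2  231.3] yaw 178.4 tilt [ 0. -0. -1.] w 85.7 t 1.9667
units now [-20.25 -14.86   0.45] turn tool-z -0.03 units after turn [-20.21 -14.92   0.45]
```

apply_moves(
  delta_rot=[
    [0, 0, 0],
    [0, 0, 0],
    [0, 0, 0],
    [0, 0, 0],
    [0, 0, 0],
    [0, 0, 0],
    [0, 0, 0],
    [0, 0, 0],
    [0, 0, 0],
    [0, 0, 0],
    [0, 0, 0],
    [0, 0, 0],
    [0, 0, 0],
    [0, 0, 0],
    [0, 0, 0],
    [0, 0, 0],
    [0, 0, 0],
    [0, 0, 0],
    [0, 0, 0],
    [0, 0, 0],
  ],
  xyz=[
    [-1, -0.74, 0],
    [-1, -0.74, 0],
    [-1, -0.74, 0],
    [-1, -0.74, 0],
    [-1, -0.74, 0],
    [-1, -0.74, 0],
    [-1, -0.74, 0],
    [-1, -0.74, 0],
    [-1, -0.74, 0],
    [-1, -0.74, 0],
    [-1, -0.74, 0],
    [-1, -0.74, 0],
    [-1, -0.74, 0],
    [-1, -0.74, 0],
    [-1, -0.74, 0],
    [-1, -0.74, 0],
    [-1, -0.74, 0],
    [-1, -0.74, 0],
    [-1, -0.74, 0],
    [0, 0, 0],
  ],
  hand=[-1, -1, -1, -1, -1, -1, -1, -1, -1, -1, -1, -1, -1, -1, -1, -1, -1, -1, -1, -1],
)

```text
clock: 3.63
position: [533.8, -133.0, 231.2]
ee_rot: [-0.699, 0.715, -0.001, 0.001]
contact_force: [-0.2, 0.0, -0.2]
gripper_width: 85.7
grasp_force: 0.0
```

```bash
python3 go.py 552.4 -106.3 72 178.6
```

```text
pos [ 533.8 -133.   231.2] yaw 178.7 tilt [ 0.002  0.    -1.   ] w 85.7 t 3.6333
units now [-1.09 -0.71  6.37] turn tool-z 0.01 units after turn [-1.09 -0.71  6.37]
```

apply_moves(
  delta_rot=[
    [0, 0, 0],
    [0, 0, 0],
    [0, 0, 0],
    [0, 0, 0],
    [0, 0, 0],
    [0, 0, 0],
    [0, 0, 0],
  ],
  xyz=[
    [-0.55, -0.36, 0],
    [-0.54, -0.35, 0],
    [0, 0, 1],
    [0, 0, 1],
    [0, 0, 1],
    [0, 0, 0],
    [0, 0, 0],
  ],
  hand=[-1, -1, -1, -1, -1, -1, -1],
)

```text
clock: 4.22
position: [548.9, -109.6, 155.7]
ee_rot: [-0.698, 0.716, 0.001, -0.001]
contact_force: [-0.6, -0.1, 0.2]
gripper_width: 85.4
grasp_force: 0.0
```

```bash
python3 go.py 552.4 -106.3 72 178.6
```

```text
pos [ 548.9 -109.6  155.7] yaw 178.5 tilt [-0.003 -0.001 -1.   ] w 85.4 t 4.2167
units now [-0.14 -0.15  3.35] turn tool-z -0.02 units after turn [-0.14 -0.15  3.35]
```

apply_moves(
  delta_rot=[
    [0, 0, 0],
    [0, 0, 0],
    [0, 0, 0],
    [0, 0, 0],
    [0, 0, 0],
    [0, 0, 0],
    [0, 0, 0],
  ],
  xyz=[
    [-0.14, -0.15, 0.4],
    [0, 0, 0.9],
    [0, 0, 0.9],
    [0, 0, 0.75],
    [0, 0, 0.4],
    [0, 0, 0],
    [0, 0, 0],
  ],
  hand=[-1, -1, -1, -1, -1, -1, -1],
)

```text
clock: 4.8
position: [554.0, -106.1, 73.4]
ee_rot: [-0.698, 0.716, -0.001, 0.0]
contact_force: [0.7, -0.5, 0.3]
gripper_width: 85.6
grasp_force: 0.0
```

```bash
python3 go.py 552.4 -106.3 72 178.6
```

```text
pos [ 554.  -106.1   73.4] yaw 178.6 tilt [ 0.002 -0.    -1.   ] w 85.6 t 4.8
units now [0.01 0.07 0.06] turn tool-z -0.01 units after turn [0.01 0.07 0.06]
```

apply_moves(
  delta_rot=[
    [0, 0, 0],
    [0, 0, 0],
    [0, 0, 0],
    [0, 0, 0],
    [0, 0, 0],
    [0, 0, 0],
    [0, 0, 0],
    [0, 0, 0],
    [0, 0, 0],
    [0, 0, 0],
  ],
  xyz=[
    [0, 0.04, 0],
    [0, 0, 0],
    [0, 0, 0],
    [0, 0, 0],
    [0, 0, 0],
    [0, 0, 0],
    [0, 0, 0],
    [0, 0, 0],
    [0, 0, 0],
    [0, 0, 0],
  ],
  hand=[1, 1, 1, 1, 1, 1, 1, 1, 1, 1],
)

```text
clock: 5.63
position: [553.5, -106.2, 74.6]
ee_rot: [-0.698, 0.716, -0.002, 0.001]
contact_force: [-1.1, -0.3, 6.0]
gripper_width: 58.2
grasp_force: 63.6
```

```bash
python3 go.py 594 340 165 166.6
```

```text
pos [ 553.5 -106.2   74.6] yaw 178.6 tilt [ 0.004 -0.    -1.   ] w 58.2 t 5.6333
units now [-17.88  -1.19  -3.61] turn tool-z 2.0 units after turn [-17.74   2.55  -3.63]
```

apply_moves(
  delta_rot=[
    [0, 0, 0],
    [0, 0, 0],
    [0, 0, 0],
    [0, 0, 0],
    [0, 0, 0],
    [0, 0, 0.5],
    [0, 0, 0.5],
    [0, 0, 0.5],
    [0, 0, 0.5],
    [0, 0, 0],
    [0, 0, 0],
    [0, 0, 0],
    [0, 0, 0],
    [0, 0, 0],
    [0, 0, 0],
    [0, 0, 0],
    [0, 0, 0],
    [0, 0, 0],
    [0, 0, 0],
    [0, 0, 0],
  ],
  xyz=[
    [0, 0, -0.3],
    [0, 0, -0.8],
    [0, 0, -0.9],
    [0, 0, -0.9],
    [0, 0, -0.7],
    [0, 0, 0],
    [0, 0, 0],
    [0, 0, 0],
    [0, 0, 0],
    [-0.5, 0.07, 0],
    [-0.9, 0.13, 0],
    [-0.9, 0.13, 0],
    [-0.9, 0.13, 0],
    [-0.9, 0.13, 0],
    [-0.9, 0.13, 0],
    [-0.9, 0.13, 0],
    [-0.9, 0.13, 0],
    [-0.9, 0.13, 0],
    [-0.9, 0.13, 0],
    [-0.9, 0.13, 0],
  ],
  hand=[1, 1, 1, 1, 1, 1, 1, 1, 1, 1, 1, 1, 1, 1, 1, 1, 1, 1, 1, 1],
)

```text
clock: 7.3
position: [573.6, 134.6, 162.8]
ee_rot: [-0.62, 0.785, 0.0, -0.0]
contact_force: [0.8, -0.1, -0.5]
gripper_width: 58.2
grasp_force: 64.1
```

apply_moves(
  delta_rot=[
    [0, 0, 0],
    [0, 0, 0],
    [0, 0, 0],
    [0, 0, 0],
    [0, 0, 0],
    [0, 0, 0],
    [0, 0, 0],
    [0, 0, 0],
    [0, 0, 0],
    [0, 0, 0],
    [0, 0, 0],
  ],
  xyz=[
    [-0.9, 0.13, 0],
    [-0.9, 0.13, 0],
    [-0.9, 0.13, 0],
    [-0.9, 0.13, 0],
    [-0.9, 0.13, 0],
    [-0.9, 0.13, 0],
    [-0.9, 0.13, 0],
    [-0.9, 0.13, 0],
    [-0.5, 0.07, 0],
    [0, 0, 0],
    [0, 0, 0],
  ],
  hand=[1, 1, 1, 1, 1, 1, 1, 1, 1, 1, 1],
)

```text
clock: 8.22
position: [591.2, 327.0, 162.2]
ee_rot: [-0.62, 0.785, 0.0, -0.001]
contact_force: [0.9, -0.6, -0.4]
gripper_width: 58.1
grasp_force: 64.1
```

```bash
python3 go.py 593.8 339.8 76 166.6; python3 - <<'E'
from bench import eyes
import cv2,numpy as np
from h import *
p=eyes.get_image("top");X=cloud(p);cv2.imwrite("pics/top1.png",p["frame"][120:270,60:500,::-1].repeat(2,0)[:, :].repeat(1,1))
p=eyes.get_image("side");cv2.imwrite("pics/side1.png",cv2.resize(p["frame"][150:400,120:440,::-1],None,fx=2,fy=2))
E
```

```text
pos [591.2 327.  162.2] yaw 166.6 tilt [-0.001 -0.001 -1.   ] w 58.1 t 8.2167
units now [-0.53  0.02  3.45] turn tool-z 0.0 units after turn [-0.53  0.02  3.45]
```

View pics/side1.png

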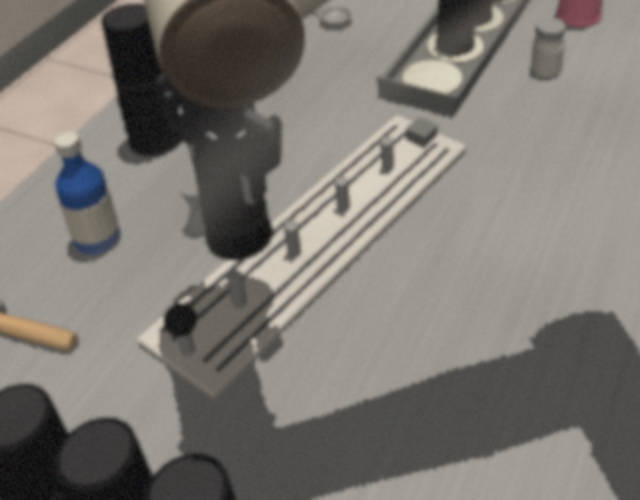

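The side picture shows the cup held upright, just short of the knob-end peg (crop 235,290), with the knob at crop (180,320). The first mat is empty at crop (430,78).

apply_moves(
  delta_rot=[
    [0, 0, 0],
    [0, 0, 0],
    [0, 0, 0],
    [0, 0, 0],
    [0, 0, 0],
    [0, 0, 0],
  ],
  xyz=[
    [-0.3, 0.01, 0],
    [-0.23, 0.01, 0],
    [0, 0, 0],
    [0, 0, 0.5],
    [0, 0, 0],
    [0, 0, 0],
  ],
  hand=[1, 1, 1, 1, 1, 1],
)

```text
clock: 8.82
position: [594.1, 339.0, 149.3]
ee_rot: [-0.619, 0.785, -0.0, -0.001]
contact_force: [0.6, 0.6, 0.9]
gripper_width: 58.4
grasp_force: 64.1
```

```bash
python3 go.py 593.8 339.8 77 166.6
```

```text
pos [594.1 339.  149.3] yaw 166.5 tilt [-0.002 -0.001 -1.   ] w 58.4 t 8.8167
units now [-0.03  0.01  2.89] turn tool-z -0.01 units after turn [-0.03  0.01  2.89]
```

apply_moves(
  delta_rot=[
    [0, 0, 0],
    [0, 0, 0],
    [0, 0, 0],
    [0, 0, 0],
    [0, 0, 0],
    [0, 0, 0],
    [0, 0, 0],
    [0, 0, 0],
    [0, 0, 0],
  ],
  xyz=[
    [-0.03, 0.01, 0.5],
    [0, 0, 0.6],
    [0, 0, 0.6],
    [0, 0, 0.5],
    [0, 0, 0.4],
    [0, 0, 0.2],
    [0, 0, 0.09],
    [0, 0, 0],
    [0, 0, 0],
  ],
  hand=[1, 1, 1, 1, 1, 1, 1, 1, 1],
)

```text
clock: 9.57
position: [594.8, 340.6, 78.5]
ee_rot: [-0.619, 0.785, -0.0, 0.001]
contact_force: [0.2, -0.3, 0.5]
gripper_width: 58.3
grasp_force: 64.1
```

```bash
python3 go.py 593.8 339.8 76 166.6
```

```text
pos [594.8 340.6  78.5] yaw 166.5 tilt [ 0.001  0.001 -1.   ] w 58.3 t 9.5667
units now [0.04 0.03 0.1 ] turn tool-z -0.01 units after turn [0.04 0.03 0.1 ]
```

apply_moves(
  delta_rot=[
    [0, 0, 0],
    [0, 0, 0],
    [0, 0, 0],
    [0, 0, 0],
    [0, 0, 0],
    [0, 0, 0],
    [0, 0, 0],
    [0, 0, 0],
    [0, 0, 0],
    [0, 0, 0],
    [0, 0, 0],
  ],
  xyz=[
    [0.02, 0.02, 0.05],
    [0, 0, 0.04],
    [0, 0, 0],
    [0, 0, 0],
    [0, 0, 0],
    [0, 0, 0],
    [0, 0, 0],
    [0, 0, 0],
    [0, 0, 0],
    [0, 0, 0],
    [0, 0, 0],
  ],
  hand=[1, 1, 1, 1, -1, -1, -1, -1, -1, -1, -1],
)

```text
clock: 10.48
position: [593.8, 339.9, 75.5]
ee_rot: [-0.619, 0.785, -0.0, -0.0]
contact_force: [-0.2, 0.5, -0.3]
gripper_width: 85.2
grasp_force: 0.0
```

```bash
python3 go.py 552.0 -190.4 165 178.6
```

```text
pos [593.8 339.9  75.5] yaw 166.5 tilt [-0. -0. -1.] w 85.2 t 10.4833
units now [21.02 -3.31 -3.58] turn tool-z -2.01 units after turn [21.25  1.15 -3.58]
```

apply_moves(
  delta_rot=[
    [0, 0, 0],
    [0, 0, 0],
    [0, 0, 0],
    [0, 0, 0],
    [0, 0, -1],
    [0, 0, -1],
    [0, 0, 0],
    [0, 0, 0],
    [0, 0, 0],
    [0, 0, 0],
    [0, 0, 0],
    [0, 0, 0],
    [0, 0, 0],
    [0, 0, 0],
    [0, 0, 0],
    [0, 0, 0],
    [0, 0, 0],
    [0, 0, 0],
    [0, 0, 0],
    [0, 0, 0],
  ],
  xyz=[
    [0, 0, -0.8],
    [0, 0, -1],
    [0, 0, -1],
    [0, 0, -0.8],
    [0, 0, 0],
    [0, 0, 0],
    [0.95, 0.05, 0],
    [1, 0.05, 0],
    [1, 0.05, 0],
    [1, 0.05, 0],
    [1, 0.05, 0],
    [1, 0.05, 0],
    [1, 0.05, 0],
    [1, 0.06, 0],
    [1, 0.06, 0],
    [1, 0.06, 0],
    [1, 0.06, 0],
    [1, 0.06, 0],
    [1, 0.06, 0],
    [1, 0.06, 0],
  ],
  hand=[-1, -1, -1, -1, -1, -1, -1, -1, -1, -1, -1, -1, -1, -1, -1, -1, -1, -1, -1, -1],
)

```text
clock: 12.15
position: [565.4, -9.4, 165.8]
ee_rot: [-0.698, 0.716, -0.0, 0.0]
contact_force: [0.2, -0.8, -0.2]
gripper_width: 85.2
grasp_force: 0.0
```

apply_moves(
  delta_rot=[
    [0, 0, 0],
    [0, 0, 0],
    [0, 0, 0],
    [0, 0, 0],
    [0, 0, 0],
    [0, 0, 0],
    [0, 0, 0],
    [0, 0, 0],
    [0, 0, 0],
    [0, 0, 0],
    [0, 0, 0],
  ],
  xyz=[
    [1, 0.06, 0],
    [1, 0.06, 0],
    [1, 0.06, 0],
    [1, 0.06, 0],
    [1, 0.06, 0],
    [1, 0.06, 0],
    [1, 0.06, 0],
    [0.3, 0, 0],
    [0, 0, 0],
    [0, 0, 0],
    [0, 0, 0],
  ],
  hand=[-1, -1, -1, -1, -1, -1, -1, -1, -1, -1, -1],
)

```text
clock: 13.07
position: [550.6, -189.5, 165.6]
ee_rot: [-0.698, 0.716, 0.0, 0.0]
contact_force: [-0.2, 0.1, -0.6]
gripper_width: 85.6
grasp_force: 0.0
```

```bash
python3 go.py 552.0 -190.4 58 178.6; python3 - <<'E'
from bench import eyes
from h import *
p=eyes.get_image("top");X=cloud(p)[150:235,145:320].reshape(-1,3)
q=X[(X[:,2]>100)&(X[:,1]>300)];print(np.median(q[:,2]),cv2.minEnclosingCircle(q[:,:2].astype(np.float32)))
cv2.imwrite("pics/top2.png",cv2.resize(p["frame"][100:280,120:520,::-1],None,fx=2,fy=2))
E
```

```text
pos [ 550.6 -189.5  165.6] yaw 178.6 tilt [ 0.  0. -1.] w 85.6 t 13.0667
units now [ 0.03 -0.06  4.3 ] turn tool-z -0.0 units after turn [ 0.03 -0.06  4.3 ]
116.94781568476793 ((593.5864868164062, 339.117431640625), 29.846040725708008)
```

View pics/top2.png

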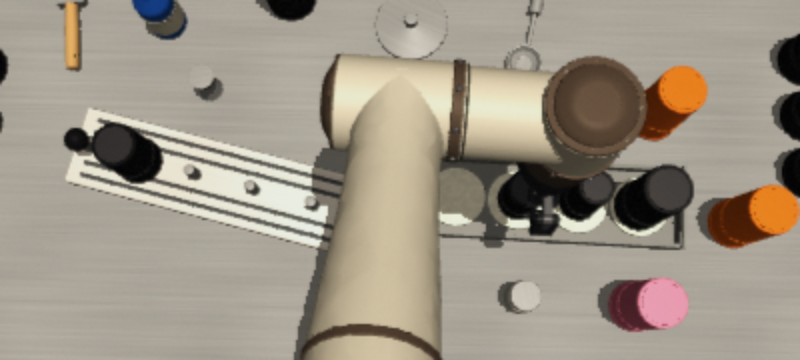

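Cup c stands flat over the knob-end peg (crop 120,148) at 593.6, 339.1 with its top at 117, as it should. The gripper hovers over cup d (crop 520,200).

apply_moves(
  delta_rot=[
    [0, 0, 0],
    [0, 0, 0],
    [0, 0, 0],
    [0, 0, 0],
    [0, 0, 0],
    [0, 0, 0],
    [0, 0, 0],
    [0, 0, 0],
    [0, 0, 0],
    [0, 0, 0],
    [0, 0, 0],
    [0, 0, 0],
    [0, 0, 0],
    [0, 0, 0],
    [0, 0, 0],
    [0, 0, 0],
    [0, 0, 0],
    [0, 0, 0],
  ],
  xyz=[
    [0.03, -0.06, 0.5],
    [0, 0, 0.8],
    [0, 0, 0.8],
    [0, 0, 0.8],
    [0, 0, 0.7],
    [0, 0, 0.5],
    [0, 0, 0.2],
    [0, 0, 0],
    [0, 0, 0],
    [0, 0, 0],
    [0, 0, 0],
    [0, 0, 0],
    [0, 0, 0],
    [0, 0, 0],
    [0, 0, 0],
    [0, 0, 0],
    [0, 0, 0],
    [0, 0, 0],
  ],
  hand=[-1, -1, -1, -1, -1, -1, -1, -1, -1, 1, 1, 1, 1, 1, 1, 1, 1, 1],
)

```text
clock: 14.62
position: [553.0, -191.4, 59.4]
ee_rot: [-0.698, 0.716, -0.001, 0.001]
contact_force: [-0.3, 0.8, 5.8]
gripper_width: 50.3
grasp_force: 62.0
```

```bash
python3 go.py 574.3 257.4 150 166.6
```

```text
pos [ 553.  -191.4   59.4] yaw 178.6 tilt [ 0.003 -0.001 -1.   ] w 50.3 t 14.6167
units now [-17.97  -0.41  -3.63] turn tool-z 1.99 units after turn [-17.66   3.32  -3.64]
```

apply_moves(
  delta_rot=[
    [0, 0, 0],
    [0, 0, 0],
    [0, 0, 0],
    [0, 0, 0],
    [0, 0, 0],
    [0, 0, 0.5],
    [0, 0, 0.5],
    [0, 0, 0.5],
    [0, 0, 0.5],
    [0, 0, 0],
    [0, 0, 0],
    [0, 0, 0],
    [0, 0, 0],
    [0, 0, 0],
    [0, 0, 0],
    [0, 0, 0],
    [0, 0, 0],
    [0, 0, 0],
    [0, 0, 0],
    [0, 0, 0],
  ],
  xyz=[
    [0, 0, -0.3],
    [0, 0, -0.8],
    [0, 0, -0.9],
    [0, 0, -0.9],
    [0, 0, -0.7],
    [0, 0, 0],
    [0, 0, 0],
    [0, 0, 0],
    [0, 0, 0],
    [-0.5, 0.09, 0],
    [-0.9, 0.17, 0],
    [-0.9, 0.17, 0],
    [-0.9, 0.17, 0],
    [-0.9, 0.17, 0],
    [-0.9, 0.17, 0],
    [-0.9, 0.17, 0],
    [-0.9, 0.17, 0],
    [-0.9, 0.17, 0],
    [-0.9, 0.17, 0],
    [-0.9, 0.17, 0],
  ],
  hand=[1, 1, 1, 1, 1, 1, 1, 1, 1, 1, 1, 1, 1, 1, 1, 1, 1, 1, 1, 1],
)

```text
clock: 16.28
position: [563.0, 51.8, 147.9]
ee_rot: [-0.62, 0.785, 0.0, -0.0]
contact_force: [-0.6, 0.6, -0.5]
gripper_width: 50.4
grasp_force: 62.3
```

apply_moves(
  delta_rot=[
    [0, 0, 0],
    [0, 0, 0],
    [0, 0, 0],
    [0, 0, 0],
    [0, 0, 0],
    [0, 0, 0],
    [0, 0, 0],
    [0, 0, 0],
    [0, 0, 0],
    [0, 0, 0],
    [0, 0, 0],
    [0, 0, 0],
  ],
  xyz=[
    [-0.95, 0.18, 0],
    [-0.95, 0.18, 0],
    [-0.95, 0.18, 0],
    [-0.95, 0.18, 0],
    [-0.95, 0.18, 0],
    [-0.95, 0.18, 0],
    [-0.95, 0.18, 0],
    [-0.95, 0.18, 0],
    [-0.5, 0.09, 0],
    [0, 0, 0],
    [0, 0, 0],
    [0, 0, 0],
  ],
  hand=[1, 1, 1, 1, 1, 1, 1, 1, 1, 1, 1, 1],
)

```text
clock: 17.28
position: [573.1, 255.4, 147.8]
ee_rot: [-0.619, 0.785, 0.0, -0.001]
contact_force: [-0.6, 0.1, -0.2]
gripper_width: 50.3
grasp_force: 62.3
```

```bash
python3 go.py 574.3 257.4 62 166.6
```

```text
pos [573.1 255.4 147.8] yaw 166.5 tilt [-0.001 -0.001 -1.   ] w 50.3 t 17.2833
units now [-0.09 -0.03  3.43] turn tool-z -0.01 units after turn [-0.09 -0.03  3.43]
```

apply_moves(
  delta_rot=[
    [0, 0, 0],
    [0, 0, 0],
    [0, 0, 0],
    [0, 0, 0],
    [0, 0, 0],
    [0, 0, 0],
    [0, 0, 0],
    [0, 0, 0],
    [0, 0, 0],
    [0, 0, 0],
  ],
  xyz=[
    [-0.09, -0.03, 0.2],
    [0, 0, 0.5],
    [0, 0, 0.6],
    [0, 0, 0.6],
    [0, 0, 0.6],
    [0, 0, 0.5],
    [0, 0, 0.3],
    [0, 0, 0.1],
    [0, 0, 0],
    [0, 0, 0],
  ],
  hand=[1, 1, 1, 1, 1, 1, 1, 1, 1, 1],
)

```text
clock: 18.12
position: [575.4, 258.0, 63.7]
ee_rot: [-0.619, 0.785, -0.0, 0.001]
contact_force: [-0.1, 0.0, 0.1]
gripper_width: 50.1
grasp_force: 62.3
```

```bash
python3 go.py 574.3 257.4 61 166.6
```

```text
pos [575.4 258.   63.7] yaw 166.5 tilt [ 0.001  0.    -1.   ] w 50.1 t 18.1167
units now [0.03 0.04 0.11] turn tool-z -0.01 units after turn [0.03 0.04 0.11]
```

apply_moves(
  delta_rot=[
    [0, 0, 0],
    [0, 0, 0],
    [0, 0, 0],
    [0, 0, 0],
    [0, 0, 0],
    [0, 0, 0],
    [0, 0, 0],
    [0, 0, 0],
    [0, 0, 0],
    [0, 0, 0],
    [0, 0, 0],
  ],
  xyz=[
    [0.02, 0.02, 0.05],
    [0, 0, 0.05],
    [0, 0, 0],
    [0, 0, 0],
    [0, 0, 0],
    [0, 0, 0],
    [0, 0, 0],
    [0, 0, 0],
    [0, 0, 0],
    [0, 0, 0],
    [0, 0, 0],
  ],
  hand=[1, 1, 1, 1, -1, -1, -1, -1, -1, -1, -1],
)

```text
clock: 19.03
position: [574.3, 257.7, 60.5]
ee_rot: [-0.619, 0.785, -0.0, -0.0]
contact_force: [-0.4, -0.1, 0.4]
gripper_width: 85.5
grasp_force: 0.0
```

```bash
python3 go.py 549.8 -273.7 185 178.6
```

```text
pos [574.3 257.7  60.5] yaw 166.5 tilt [-0. -0. -1.] w 85.5 t 19.0333
units now [20.9  -4.   -4.98] turn tool-z -2.01 units after turn [21.27  0.46 -4.98]
```

Now b: lift 5 units, turn, travel 21.27.

apply_moves(
  delta_rot=[
    [0, 0, 0],
    [0, 0, 0],
    [0, 0, 0],
    [0, 0, 0],
    [0, 0, 0],
    [0, 0, -1],
    [0, 0, -1],
    [0, 0, 0],
    [0, 0, 0],
    [0, 0, 0],
    [0, 0, 0],
    [0, 0, 0],
    [0, 0, 0],
    [0, 0, 0],
    [0, 0, 0],
    [0, 0, 0],
    [0, 0, 0],
    [0, 0, 0],
    [0, 0, 0],
    [0, 0, 0],
  ],
  xyz=[
    [0, 0, -1],
    [0, 0, -1],
    [0, 0, -1],
    [0, 0, -1],
    [0, 0, -1],
    [0, 0, 0],
    [0, 0, 0],
    [1, 0.02, 0],
    [1, 0.02, 0],
    [1, 0.02, 0],
    [1, 0.02, 0],
    [1, 0.02, 0],
    [1, 0.02, 0],
    [1, 0.02, 0],
    [1, 0.02, 0],
    [1, 0.02, 0],
    [1, 0.02, 0],
    [1, 0.02, 0],
    [1, 0.02, 0],
    [1, 0.02, 0],
  ],
  hand=[-1, -1, -1, -1, -1, -1, -1, -1, -1, -1, -1, -1, -1, -1, -1, -1, -1, -1, -1, -1],
)

```text
clock: 20.7
position: [559.2, -68.2, 185.7]
ee_rot: [-0.698, 0.716, -0.0, 0.0]
contact_force: [0.1, -0.7, 0.3]
gripper_width: 85.5
grasp_force: 0.0
```

apply_moves(
  delta_rot=[
    [0, 0, 0],
    [0, 0, 0],
    [0, 0, 0],
    [0, 0, 0],
    [0, 0, 0],
    [0, 0, 0],
    [0, 0, 0],
    [0, 0, 0],
    [0, 0, 0],
    [0, 0, 0],
    [0, 0, 0],
    [0, 0, 0],
  ],
  xyz=[
    [1, 0.02, 0],
    [1, 0.02, 0],
    [1, 0.02, 0],
    [1, 0.02, 0],
    [1, 0.02, 0],
    [1, 0.02, 0],
    [1, 0.02, 0],
    [0.9, 0.02, 0],
    [0.37, 0.02, 0],
    [0, 0, 0],
    [0, 0, 0],
    [0, 0, 0],
  ],
  hand=[-1, -1, -1, -1, -1, -1, -1, -1, -1, -1, -1, -1],
)

```text
clock: 21.7
position: [549.7, -272.7, 185.5]
ee_rot: [-0.698, 0.716, 0.0, 0.0]
contact_force: [-0.1, 0.0, -0.1]
gripper_width: 85.6
grasp_force: 0.0
```

```bash
python3 go.py 549.8 -273.7 90 178.6; python3 - <<'E'
from bench import eyes
from h import *
p=eyes.get_image("top");X=cloud(p)[150:235,145:320].reshape(-1,3)
q=X[(X[:,2]>95)&(X[:,1]<300)&(X[:,1]>200)];print(np.median(q[:,2]),cv2.minEnclosingCircle(q[:,:2].astype(np.float32)))
E
```

```text
pos [ 549.7 -272.7  185.5] yaw 178.6 tilt [-0.  0. -1.] w 85.6 t 21.7
units now [ 0.04 -0.    3.82] turn tool-z -0.0 units after turn [ 0.04 -0.    3.82]
102.5172789878262 ((574.1175537109375, 258.25048828125), 25.77120590209961)
```

apply_moves(
  delta_rot=[
    [0, 0, 0],
    [0, 0, 0],
    [0, 0, 0],
    [0, 0, 0],
    [0, 0, 0],
    [0, 0, 0],
    [0, 0, 0],
    [0, 0, 0],
    [0, 0, 0],
    [0, 0, 0],
    [0, 0, 0],
    [0, 0, 0],
    [0, 0, 0],
    [0, 0, 0],
    [0, 0, 0],
    [0, 0, 0],
    [0, 0, 0],
    [0, 0, 0],
    [0, 0, 0],
  ],
  xyz=[
    [0.04, 0, 0.4],
    [0, 0, 0.7],
    [0, 0, 0.8],
    [0, 0, 0.7],
    [0, 0, 0.6],
    [0, 0, 0.4],
    [0, 0, 0.2],
    [0, 0, 0],
    [0, 0, 0],
    [0, 0, 0],
    [0, 0, 0],
    [0, 0, 0],
    [0, 0, 0],
    [0, 0, 0],
    [0, 0, 0],
    [0, 0, 0],
    [0, 0, 0],
    [0, 0, 0],
    [0, 0, 0],
  ],
  hand=[-1, -1, -1, -1, -1, -1, -1, -1, -1, 1, 1, 1, 1, 1, 1, 1, 1, 1, 1],
)

```text
clock: 23.33
position: [550.5, -275.0, 91.8]
ee_rot: [-0.698, 0.716, -0.001, 0.0]
contact_force: [0.1, 0.2, 6.5]
gripper_width: 46.1
grasp_force: 61.4
```

```bash
python3 go.py 555 175 180 166.6
```

```text
pos [ 550.5 -275.    91.8] yaw 178.6 tilt [ 0.002 -0.001 -1.   ] w 46.1 t 23.3333
units now [-18.     0.26  -3.55] turn tool-z 1.99 units after turn [-17.55   3.99  -3.55]
```

apply_moves(
  delta_rot=[
    [0, 0, 0],
    [0, 0, 0],
    [0, 0, 0],
    [0, 0, 0],
    [0, 0, 0],
    [0, 0, 0.5],
    [0, 0, 0.5],
    [0, 0, 0.5],
    [0, 0, 0.5],
    [0, 0, 0],
    [0, 0, 0],
    [0, 0, 0],
    [0, 0, 0],
    [0, 0, 0],
    [0, 0, 0],
    [0, 0, 0],
    [0, 0, 0],
    [0, 0, 0],
    [0, 0, 0],
    [0, 0, 0],
  ],
  xyz=[
    [0, 0, -0.3],
    [0, 0, -0.8],
    [0, 0, -0.9],
    [0, 0, -0.9],
    [0, 0, -0.7],
    [0, 0, 0],
    [0, 0, 0],
    [0, 0, 0],
    [0, 0, 0],
    [-0.5, 0.11, 0],
    [-0.9, 0.2, 0],
    [-0.9, 0.2, 0],
    [-0.9, 0.2, 0],
    [-0.9, 0.2, 0],
    [-0.9, 0.2, 0],
    [-0.9, 0.2, 0],
    [-0.9, 0.2, 0],
    [-0.9, 0.2, 0],
    [-0.9, 0.2, 0],
    [-0.9, 0.2, 0],
  ],
  hand=[1, 1, 1, 1, 1, 1, 1, 1, 1, 1, 1, 1, 1, 1, 1, 1, 1, 1, 1, 1],
)

```text
clock: 25.0
position: [552.9, -29.6, 180.4]
ee_rot: [-0.62, 0.785, 0.0, -0.0]
contact_force: [0.0, -0.8, -0.6]
gripper_width: 45.9
grasp_force: 61.4
```

apply_moves(
  delta_rot=[
    [0, 0, 0],
    [0, 0, 0],
    [0, 0, 0],
    [0, 0, 0],
    [0, 0, 0],
    [0, 0, 0],
    [0, 0, 0],
    [0, 0, 0],
    [0, 0, 0],
    [0, 0, 0],
    [0, 0, 0],
    [0, 0, 0],
  ],
  xyz=[
    [-0.95, 0.22, 0],
    [-0.95, 0.22, 0],
    [-0.95, 0.22, 0],
    [-0.95, 0.22, 0],
    [-0.95, 0.22, 0],
    [-0.95, 0.22, 0],
    [-0.95, 0.22, 0],
    [-0.95, 0.22, 0],
    [-0.45, 0.12, 0],
    [0, 0, 0],
    [0, 0, 0],
    [0, 0, 0],
  ],
  hand=[1, 1, 1, 1, 1, 1, 1, 1, 1, 1, 1, 1],
)

```text
clock: 26.0
position: [554.3, 174.7, 180.4]
ee_rot: [-0.619, 0.785, 0.0, -0.0]
contact_force: [0.5, -0.6, -0.8]
gripper_width: 45.9
grasp_force: 61.4
```

```bash
python3 go.py 554.8 175 94 166.6
```

```text
pos [554.3 174.7 180.4] yaw 166.5 tilt [-0.001 -0.    -1.   ] w 45.9 t 26.0
units now [-0.02 -0.02  3.45] turn tool-z -0.01 units after turn [-0.02 -0.02  3.45]
```

apply_moves(
  delta_rot=[
    [0, 0, 0],
    [0, 0, 0],
    [0, 0, 0],
    [0, 0, 0],
    [0, 0, 0],
    [0, 0, 0],
    [0, 0, 0],
    [0, 0, 0],
    [0, 0, 0],
    [0, 0, 0],
  ],
  xyz=[
    [-0.02, 0, 0.2],
    [0, 0, 0.5],
    [0, 0, 0.6],
    [0, 0, 0.6],
    [0, 0, 0.6],
    [0, 0, 0.5],
    [0, 0, 0.3],
    [0, 0, 0.1],
    [0, 0, 0],
    [0, 0, 0],
  ],
  hand=[1, 1, 1, 1, 1, 1, 1, 1, 1, 1],
)

```text
clock: 26.83
position: [555.4, 175.6, 96.1]
ee_rot: [-0.619, 0.785, -0.0, 0.0]
contact_force: [-0.0, 0.1, -1.0]
gripper_width: 46.1
grasp_force: 61.4
```

```bash
python3 go.py 554.8 175 93 166.6
```

```text
pos [555.4 175.6  96.1] yaw 166.5 tilt [ 0.001  0.    -1.   ] w 46.1 t 26.8333
units now [0.03 0.02 0.12] turn tool-z -0.01 units after turn [0.03 0.02 0.12]
```

apply_moves(
  delta_rot=[
    [0, 0, 0],
    [0, 0, 0],
    [0, 0, 0],
    [0, 0, 0],
    [0, 0, 0],
    [0, 0, 0],
    [0, 0, 0],
    [0, 0, 0],
    [0, 0, 0],
    [0, 0, 0],
    [0, 0, 0],
  ],
  xyz=[
    [0.02, 0.01, 0.06],
    [0, 0, 0.05],
    [0, 0, 0],
    [0, 0, 0],
    [0, 0, 0],
    [0, 0, 0],
    [0, 0, 0],
    [0, 0, 0],
    [0, 0, 0],
    [0, 0, 0],
    [0, 0, 0],
  ],
  hand=[1, 1, 1, 1, -1, -1, -1, -1, -1, -1, -1],
)

```text
clock: 27.75
position: [554.6, 175.4, 92.8]
ee_rot: [-0.619, 0.785, 0.0, 0.0]
contact_force: [0.6, 1.2, 0.1]
gripper_width: 85.2
grasp_force: 0.0
```

```bash
python3 go.py 546.5 -357.6 205 178.6
```

```text
pos [554.6 175.4  92.8] yaw 166.5 tilt [ 0.  0. -1.] w 85.2 t 27.75
units now [20.81 -4.65 -4.49] turn tool-z -2.01 units after turn [21.32 -0.2  -4.49]
```

apply_moves(
  delta_rot=[
    [0, 0, 0],
    [0, 0, 0],
    [0, 0, 0],
    [0, 0, 0],
    [0, 0, 0],
    [0, 0, -1],
    [0, 0, -1],
    [0, 0, 0],
    [0, 0, 0],
    [0, 0, 0],
    [0, 0, 0],
    [0, 0, 0],
    [0, 0, 0],
    [0, 0, 0],
    [0, 0, 0],
    [0, 0, 0],
    [0, 0, 0],
    [0, 0, 0],
    [0, 0, 0],
    [0, 0, 0],
  ],
  xyz=[
    [0, 0, -0.9],
    [0, 0, -0.9],
    [0, 0, -0.9],
    [0, 0, -0.9],
    [0, 0, -0.9],
    [0, 0, 0],
    [0, 0, 0],
    [1, -0.01, 0],
    [1, -0.01, 0],
    [1, -0.01, 0],
    [1, -0.01, 0],
    [1, -0.01, 0],
    [1, -0.01, 0],
    [1, -0.01, 0],
    [1, -0.01, 0],
    [1, -0.01, 0],
    [1, -0.01, 0],
    [1, -0.01, 0],
    [1, -0.01, 0],
    [1, -0.01, 0],
  ],
  hand=[-1, -1, -1, -1, -1, -1, -1, -1, -1, -1, -1, -1, -1, -1, -1, -1, -1, -1, -1, -1],
)

```text
clock: 29.42
position: [549.3, -150.8, 205.4]
ee_rot: [-0.698, 0.716, 0.0, 0.0]
contact_force: [0.1, 1.1, -0.1]
gripper_width: 85.6
grasp_force: 0.0
```

apply_moves(
  delta_rot=[
    [0, 0, 0],
    [0, 0, 0],
    [0, 0, 0],
    [0, 0, 0],
    [0, 0, 0],
    [0, 0, 0],
    [0, 0, 0],
    [0, 0, 0],
    [0, 0, 0],
    [0, 0, 0],
    [0, 0, 0],
    [0, 0, 0],
  ],
  xyz=[
    [1, -0.01, 0],
    [1, -0.01, 0],
    [1, -0.01, 0],
    [1, -0.01, 0],
    [1, -0.01, 0],
    [1, -0.01, 0],
    [1, -0.01, 0],
    [0.9, 0, 0],
    [0.42, 0, 0],
    [0, 0, 0],
    [0, 0, 0],
    [0, 0, 0],
  ],
  hand=[-1, -1, -1, -1, -1, -1, -1, -1, -1, -1, -1, -1],
)

```text
clock: 30.42
position: [546.0, -356.7, 205.2]
ee_rot: [-0.698, 0.716, 0.0, 0.0]
contact_force: [-0.7, 0.9, -0.0]
gripper_width: 85.3
grasp_force: 0.0
```

```bash
python3 go.py 546.5 -357.6 108 178.6; python3 - <<'E'
from bench import eyes
from h import *
p=eyes.get_image("top");X=cloud(p)[150:235,145:320].reshape(-1,3)
q=X[(X[:,2]>120)&(X[:,1]<230)&(X[:,1]>120)];print(np.median(q[:,2]),cv2.minEnclosingCircle(q[:,:2].astype(np.float32)))
E
```

```text
pos [ 546.  -356.7  205.2] yaw 178.6 tilt [-0.  0. -1.] w 85.3 t 30.4167
units now [ 0.04 -0.02  3.89] turn tool-z -0.0 units after turn [ 0.04 -0.02  3.89]
134.29568456071402 ((555.02734375, 175.6435546875), 23.33745002746582)
```

apply_moves(
  delta_rot=[
    [0, 0, 0],
    [0, 0, 0],
    [0, 0, 0],
    [0, 0, 0],
    [0, 0, 0],
    [0, 0, 0],
    [0, 0, 0],
    [0, 0, 0],
    [0, 0, 0],
    [0, 0, 0],
    [0, 0, 0],
    [0, 0, 0],
    [0, 0, 0],
    [0, 0, 0],
    [0, 0, 0],
    [0, 0, 0],
    [0, 0, 0],
    [0, 0, 0],
    [0, 0, 0],
  ],
  xyz=[
    [0.03, -0.02, 0.4],
    [0, 0, 0.7],
    [0, 0, 0.8],
    [0, 0, 0.7],
    [0, 0, 0.6],
    [0, 0, 0.4],
    [0, 0, 0.27],
    [0, 0, 0],
    [0, 0, 0],
    [0, 0, 0],
    [0, 0, 0],
    [0, 0, 0],
    [0, 0, 0],
    [0, 0, 0],
    [0, 0, 0],
    [0, 0, 0],
    [0, 0, 0],
    [0, 0, 0],
    [0, 0, 0],
  ],
  hand=[-1, -1, -1, -1, -1, -1, -1, -1, -1, 1, 1, 1, 1, 1, 1, 1, 1, 1, 1],
)

```text
clock: 32.05
position: [547.5, -359.0, 110.3]
ee_rot: [-0.698, 0.716, -0.002, 0.0]
contact_force: [0.2, 0.2, 6.6]
gripper_width: 61.9
grasp_force: 65.5
```

```bash
python3 go.py 535.2 92.3 198 166.6
```

```text
pos [ 547.5 -359.   110.3] yaw 178.6 tilt [ 0.003 -0.002 -1.   ] w 61.9 t 32.05
units now [-18.03   0.93  -3.54] turn tool-z 1.99 units after turn [-17.44   4.65  -3.55]
```

apply_moves(
  delta_rot=[
    [0, 0, 0],
    [0, 0, 0],
    [0, 0, 0],
    [0, 0, 0],
    [0, 0, 0],
    [0, 0, 0.5],
    [0, 0, 0.5],
    [0, 0, 0.5],
    [0, 0, 0.5],
    [0, 0, 0],
    [0, 0, 0],
    [0, 0, 0],
    [0, 0, 0],
    [0, 0, 0],
    [0, 0, 0],
    [0, 0, 0],
    [0, 0, 0],
    [0, 0, 0],
    [0, 0, 0],
    [0, 0, 0],
  ],
  xyz=[
    [0, 0, -0.3],
    [0, 0, -0.8],
    [0, 0, -0.9],
    [0, 0, -0.9],
    [0, 0, -0.7],
    [0, 0, 0],
    [0, 0, 0],
    [0, 0, 0],
    [0, 0, 0],
    [-0.5, 0.13, 0],
    [-0.9, 0.24, 0],
    [-0.9, 0.24, 0],
    [-0.9, 0.24, 0],
    [-0.9, 0.24, 0],
    [-0.9, 0.24, 0],
    [-0.9, 0.24, 0],
    [-0.9, 0.24, 0],
    [-0.9, 0.24, 0],
    [-0.9, 0.24, 0],
    [-0.9, 0.24, 0],
  ],
  hand=[1, 1, 1, 1, 1, 1, 1, 1, 1, 1, 1, 1, 1, 1, 1, 1, 1, 1, 1, 1],
)

```text
clock: 33.72
position: [539.2, -110.9, 198.3]
ee_rot: [-0.62, 0.785, 0.001, -0.0]
contact_force: [0.4, -0.4, -1.4]
gripper_width: 61.7
grasp_force: 65.2
```

apply_moves(
  delta_rot=[
    [0, 0, 0],
    [0, 0, 0],
    [0, 0, 0],
    [0, 0, 0],
    [0, 0, 0],
    [0, 0, 0],
    [0, 0, 0],
    [0, 0, 0],
    [0, 0, 0],
    [0, 0, 0],
    [0, 0, 0],
    [0, 0, 0],
  ],
  xyz=[
    [-0.94, 0.25, 0],
    [-0.94, 0.25, 0],
    [-0.94, 0.25, 0],
    [-0.94, 0.25, 0],
    [-0.94, 0.25, 0],
    [-0.94, 0.25, 0],
    [-0.94, 0.25, 0],
    [-0.94, 0.25, 0],
    [-0.42, 0.12, 0],
    [0, 0, 0],
    [0, 0, 0],
    [0, 0, 0],
  ],
  hand=[1, 1, 1, 1, 1, 1, 1, 1, 1, 1, 1, 1],
)

```text
clock: 34.72
position: [534.5, 92.2, 198.4]
ee_rot: [-0.619, 0.785, 0.0, -0.0]
contact_force: [0.5, -0.1, -1.1]
gripper_width: 61.8
grasp_force: 65.2
```

```bash
python3 go.py 535.2 92.3 112 166.6
```

```text
pos [534.5  92.2 198.4] yaw 166.5 tilt [-0.001 -0.    -1.   ] w 61.8 t 34.7167
units now [-0.01 -0.03  3.46] turn tool-z -0.01 units after turn [-0.01 -0.03  3.46]
```

apply_moves(
  delta_rot=[
    [0, 0, 0],
    [0, 0, 0],
    [0, 0, 0],
    [0, 0, 0],
    [0, 0, 0],
    [0, 0, 0],
    [0, 0, 0],
    [0, 0, 0],
    [0, 0, 0],
    [0, 0, 0],
  ],
  xyz=[
    [0, 0, 0.2],
    [0, 0, 0.5],
    [0, 0, 0.6],
    [0, 0, 0.6],
    [0, 0, 0.6],
    [0, 0, 0.5],
    [0, 0, 0.3],
    [0, 0, 0.1],
    [0, 0, 0],
    [0, 0, 0],
  ],
  hand=[1, 1, 1, 1, 1, 1, 1, 1, 1, 1],
)

```text
clock: 35.55
position: [535.4, 92.6, 114.0]
ee_rot: [-0.619, 0.785, -0.0, 0.0]
contact_force: [0.7, 0.9, -1.5]
gripper_width: 61.7
grasp_force: 65.2
```

```bash
python3 go.py 535.2 92.3 111.5 166.6
```

```text
pos [535.4  92.6 114. ] yaw 166.5 tilt [ 0.001  0.    -1.   ] w 61.7 t 35.55
units now [0.01 0.01 0.1 ] turn tool-z -0.01 units after turn [0.01 0.01 0.1 ]
```

Lower, release, rise and back off to −x side, clear of the view.

apply_moves(
  delta_rot=[
    [0, 0, 0],
    [0, 0, 0],
    [0, 0, 0],
    [0, 0, 0],
    [0, 0, 0],
    [0, 0, 0],
    [0, 0, 0],
    [0, 0, 0],
    [0, 0, 0],
    [0, 0, 0],
    [0, 0, 0],
    [0, 0, 0],
    [0, 0, 0],
    [0, 0, 0],
    [0, 0, 0],
    [0, 0, 0],
    [0, 0, 0],
    [0, 0, 0],
    [0, 0, 0],
  ],
  xyz=[
    [0.01, 0.01, 0.05],
    [0, 0, 0.05],
    [0, 0, 0],
    [0, 0, 0],
    [0, 0, 0],
    [0, 0, 0],
    [0, 0, 0],
    [0, 0, 0],
    [0, 0, 0],
    [0, 0, 0],
    [0, 0, 0],
    [0, 0, -0.5],
    [0, 0, -0.9],
    [0, 0, -0.9],
    [0, 0, -0.9],
    [0, 0, -0.9],
    [0, 0, -0.5],
    [0, 0, 0],
    [0, 0, 0],
  ],
  hand=[1, 1, 1, 1, -1, -1, -1, -1, -1, -1, -1, -1, -1, -1, -1, -1, -1, -1, -1],
)

```text
clock: 37.13
position: [534.6, 92.7, 226.3]
ee_rot: [-0.619, 0.785, 0.0, 0.001]
contact_force: [0.0, -0.7, -0.7]
gripper_width: 85.4
grasp_force: 0.0
```

apply_moves(
  delta_rot=[
    [0, 0, 0],
    [0, 0, 0],
    [0, 0, 0],
    [0, 0, 0],
    [0, 0, 0],
    [0, 0, 0],
    [0, 0, 0],
    [0, 0, 0],
    [0, 0, 0],
    [0, 0, 0],
    [0, 0, 0],
    [0, 0, 0],
  ],
  xyz=[
    [0.9, 0, 0],
    [1, 0, 0],
    [1, 0, 0],
    [1, 0, 0],
    [1, 0, 0],
    [1, 0, 0],
    [1, 0, 0],
    [1, 0, 0],
    [1, 0, 0],
    [0.5, 0, 0],
    [0, 0, 0],
    [0, 0, 0],
  ],
  hand=[-1, -1, -1, -1, -1, -1, -1, -1, -1, -1, -1, -1],
)

```text
clock: 38.13
position: [479.1, -136.3, 224.7]
ee_rot: [-0.619, 0.786, 0.001, -0.001]
contact_force: [-0.3, 0.0, -0.4]
gripper_width: 85.3
grasp_force: 0.0
```

```bash
python3 - <<'E'
from bench import eyes
from h import *
p=eyes.get_image("top");X=cloud(p)[140:240,140:340].reshape(-1,3)
for n,x,y,h in(("c",593.9,339.8,105),("d",574.3,257.4,90),("b",554.8,175,122),("a",535.2,92.3,140)):
    q=X[(abs(X[:,2]-12-h)<7)&(np.hypot(X[:,0]-x,X[:,1]-y)<45)];print(n,np.median(q[:,2])-h,np.round(cv2.minEnclosingCircle(q[:,:2].astype(np.float32))[0],1),"peg",x,y)
a=cv2.resize(p["frame"][100:280,120:520,::-1],(667,300))
b=cv2.resize(eyes.get_image("side")["frame"][130:370,130:490,::-1],(450,300));o=np.zeros((600,667,3),np.uint8);o[:300]=a;o[300:,:450]=b
cv2.imwrite("pics/end.png",o)
E
```

```text
c 12.250670484829286 [593.5 338.5] peg 593.9 339.8
d 12.09617619379739 [574.1 257.8] peg 574.3 257.4
b 12.036852558355463 [555.1 176.3] peg 554.8 175
a nan [0. 0.] peg 535.2 92.3
  return _methods._mean(a, axis=axis, dtype=dtype,
  ret = ret.dtype.type(ret / rcount)
```

View pics/end.png

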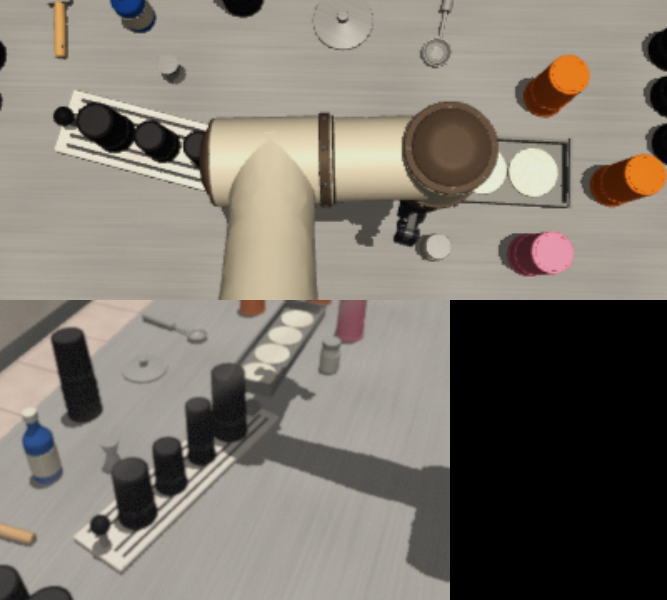

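The side half shows all four tumblers upright on their pegs: c (135,495), d (170,465), b (200,430) and a (230,400). In the top view the arm hides a, so I check a with the side range and then hand in.

```bash
python3 - <<'E'
from bench import eyes,arm
from h import *
X=cloud(eyes.get_image("side")).reshape(-1,3)
q=X[(np.hypot(X[:,0]-535,X[:,1]-92)<50)&(X[:,2]>20)]
t=q[q[:,2]>147.5];c=np.array(cv2.minEnclosingCircle(t[:,:2].astype(np.float32))[0]);top=np.median(t[:,2])
print("a",top-140,c.round(1))
if abs(top-152)<5 and np.hypot(*(c-[535.2,92.3]))<9: print(arm.job_done())
E
```

```text
a 15.961310355907301 [525.1  92.4]
```

The side fit (x 525, 4 mm high) may be a grazing-view error. I'll clear the arm and check a from above.

apply_moves(
  delta_rot=[
    [0, 0, 0],
    [0, 0, 0],
    [0, 0, 0],
    [0, 0, 0],
    [0, 0, 0],
    [0, 0, 0],
    [0, 0, 0],
    [0, 0, 0],
    [0, 0, 0],
    [0, 0, 0],
    [0, 0, 0],
    [0, 0, 0],
  ],
  xyz=[
    [0.9, -0.2, 0],
    [1, -0.2, 0],
    [1, -0.2, 0],
    [1, -0.2, 0],
    [1, -0.2, 0],
    [1, -0.2, 0],
    [1, -0.2, 0],
    [1, -0.2, 0],
    [1, -0.2, 0],
    [0.5, 0, 0],
    [0, 0, 0],
    [0, 0, 0],
  ],
  hand=[-1, -1, -1, -1, -1, -1, -1, -1, -1, -1, -1, -1],
)

```text
clock: 39.28
position: [468.9, -374.5, 225.5]
ee_rot: [-0.619, 0.785, 0.001, -0.0]
contact_force: [-0.8, -0.1, -0.2]
gripper_width: 85.5
grasp_force: 0.0
```

```bash
python3 - <<'E'
from bench import eyes,arm
from h import *
X=cloud(eyes.get_image("top")).reshape(-1,3)
q=X[(abs(X[:,2]-152)<7)&(np.hypot(X[:,0]-535,X[:,1]-92)<50)];print(len(q))
c,r=cv2.minEnclosingCircle(q[:,:2].astype(np.float32));top=np.median(q[:,2]);c=np.array(c)
print("a",top-140,c.round(1),r)
if abs(top-152)<4 and np.hypot(*(c-[535.2,92.3]))<9: print(arm.job_done())
E
```

```text
497
a 12.701843318229123 [534.7  93.1] 30.937705993652344
the job is handed in; nothing more can be done
None
```

All four tumblers stand upside down on their pegs, in the order c, d, b, a counted from the knob; each measured within 2 mm of its peg and flat on the plate, and the job was handed in at about 39 s (the verdict was not shown).

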